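# Dry-fit a newel finial

## Robot

A 6-joint arm with a two-finger parallel gripper is mounted at the origin on a cart in front of the work surface, level with it; the furniture and walls round the work are solid. World frame = base frame: x ahead of the robot, y to its left, z up, the work surface at z = 0. Lengths are in m, angles in rad, forces in N, time in s.
With the tool pointing down it reaches from about 0.375 to 0.9 m from the base axis. Payload 3.1 kg.
Tool frame: the origin (TCP) lies at the very end of the fingers, on their centre line; the grasp point (between the pads) lies 19 mm behind it; z points along the fingers, y is the direction in which the jaws open and shut (so a half turn about z gives the same grasp; the last joint's range is limited). The gripper opens to 87 mm and grips with 3 to 60 N. Pads are 19 mm wide; open, the fingers measure 117 mm over their backs; the gripper's body (75 mm by 190 mm) begins 51 mm behind the grasp point.
Start: joints at [-1.355, 0.527, 1.433, -0, 1.181, -0.178], TCP at [0.24, -0.577, 0.223] pointing down, gripper open.
Joint ranges: [-3.08, 3.08], [-0.75, 2.2], [0.22, 2.44], [-1.43, 4.57], [0, 2.65], [-2.85, 2.85]. Speed limits (rad/s): [2.79, 2.79, 3.14, 3.14, 3.14, 3.14].

## Interface

Orientations are given as a unit quaternion [x, y, z, w].
In Python, from rig import robot gives the robot as it stands. The module is installed in compiled form; this text tells all that it offers.
- The arm moves only by the tool carry_out, never from a script. Its argument "series" is a list of rows, each a list of 7 numbers: the shift along the tool's x, y, z in mm, then the turn, a rotation vector about the tool's x, y, z in degrees, then the gripper command: -1 is shut, 1 is fully open, values between are in proportion. In form: [[tx, ty, tz, rx, ry, rz, claw], ...]. A call has 1 to 8 rows; each row is the pose to reach, as a shift and turn from the pose measured when the call began, along the tool's axes at that moment; what a row does not reach only later rows make up. A row lasts 1/8 s, in which the tool goes at most 62.5 mm and 10.7 degrees, less where a joint would pass 70% of its speed; a pose out of reach is approached as far as the arm can. A call with a gripper value outside its range is refused whole. The fingers move at their own pace and stop on an object; "force" is the grip in N (left out, the last holds). Time passes only in rows, so rows that repeat a pose let the fingers close. It gives the time, the measured TCP pose, the force and the opening at its end, in the units of the state.
- robot.get_obs(): the state, without advancing time (a new reading comes with each control period).
- robot.camera(name): name is "scene" or "top" or "wrist"; returns a dict with "pixels" (400x640x3 uint8, red, green, blue), "fx", "fy", "cx", "cy" (pixels), "position" and "attitude" of the camera in the world. Camera axes: x right, y down, z forward; pixel columns grow to the right and rows downward; lengths in m; the calibration is good to about 2 mm. A picture is of the moment at which its call begins. There is no depth.
- robot.hand_in(): hands the job in, once; it reports no verdict.
The state is a dict: "time": time; "q": joint angles; "joint_velocities": joint speeds; "joint_torque": joint torques, N m; "position": TCP position; "tool_rot": TCP orientation; "ft_force": force on the tool from outside, world axes, zero at the start; "moment": the same for the moment, N m; "grip_width": finger opening in m.
Only numpy, scipy, OpenCV 4.12 (cv2) and the standard library are available. Lean on these libraries where they do the work, as an engineer would, in place of code of your own. Each camera call takes 0.05 s, during which the arm holds its last target.

## Task

Dry-fit the turned finial on the white newel post end: set the blue-painted wooden cup upright, round base down, in the post's dished top, and set the dark wooden acorn upright, round base down, in the cup's dished top, each fully home with its collar flat on the rim below. Lower the pieces into their seats rather than dropping them in, leave the finished stack standing, and leave the other things on the bench where they lie.

Things in the scene. Friction and masses are not known exactly. Their poses are not given: they have to be found in the camera images.
- post: white-painted end of a newel post, loose, 0.9 kg, standing upright on the bench: a square block 76 mm wide and 24 mm high with an 86 mm wide, 6 mm thick moulding on it, and above that a round seat 72 mm in diameter (78 at its foot). Total height 54 mm. Origin at the centre of its underside, z up
- post_seat (a point): centre of the rim plane of the post's dished top, 54 mm above the bench. The dish is round and concave, 59 mm wide at the rim, 30 mm at its flat floor, 21 mm deep; its rim is a flat ring out to 72 mm
- cup_mid (a point): half-way point on the axis, 31 mm above the foot, of the blue-painted wooden cup (62 mm high, loose, standing upright; shape: see cup); z up along its axis. When home, the collar's underside lies on the post's rim and this point is 12 mm above post_seat
- cup_seat (a point): centre of the rim plane of the cup's own dished top, 62 mm above the cup's foot. The dish is round and concave, 47 mm wide at the rim, 24 mm at its floor, 17 mm deep; z along the cup's axis
- acorn_mid (a point): half-way point on the axis, 32 mm above the foot, of the dark wooden acorn knob (64 mm high, loose, standing upright; shape: see acorn); z up along its axis. When home, the collar's underside lies on the cup's rim and this point is 17 mm above cup_seat
- cup: the blue-painted wooden cup, about 0.12 kg; origin at the centre of its flat foot, z up along its axis. From the foot up: convex base, 28 mm wide at the foot, 56 mm at 19 mm height; collar 64 mm in diameter from 19 to 24 mm; plain round body 56 mm in diameter from 24 mm to the rim at 62 mm (grasp it here, from above); dished top
- acorn: the dark wooden acorn, about 0.06 kg; origin at the centre of its flat foot, z up along its axis. From the foot up: convex base, 22 mm wide at the foot, 45 mm at 15 mm height; collar 53 mm in diameter from 15 to 19 mm; round body 42 mm in diameter from 19 to 46 mm (grasp it here, from above); domed top to 64 mm
- sanding_block: black rubber sanding block 64 x 108 x 37 mm, a bystander; origin at the centre of its underside, long side along its y
- offcut: brown timber offcut 40 x 100 x 19 mm, a bystander; origin at the centre of its underside, long side along its y
- pale_offcut: pale timber offcut with mitred ends, 44 x 64 x 30 mm, a bystander; origin at the centre of its underside, long side along its y
There are look-alikes about, which are no part of the job. Leave any turquoise look-alike of the acorn alone.

How it is judged:
At the end, for the whole second after the job is handed in: The post stands upright on the bench; the cup sits in the post's dish within 3 mm of fully home, 5 mm of centred and 0.08 rad of upright; the acorn sits likewise in the cup's dish; all are at rest (z of cup_mid in the frame of post_seat between 0.009 and 0.015 m and horizontal distance between cup_mid and post_seat below 0.005 m and angle between each of cup_mid, acorn_mid's own z axis and vertical below 0.08 rad and z of acorn_mid in the frame of cup_seat between 0.0138 and 0.0198 m and horizontal distance between acorn_mid and cup_seat below 0.005 m and angle between post's own z axis and vertical below 0.05 rad and height (world z) of post below 0.004 m and linear speed of each of post, cup, acorn below 0.02 m/s); the robot touches nothing.
It fails at once if the cup is let fall towards the post from more than 20 mm above its seat (contact force between the fingers and cup below 0.05 N and z of cup_mid in the frame of post_seat above 0.032 m and horizontal distance between cup_mid and post_seat below 0.04 m and linear speed of cup above 0.3 m/s).
It fails at once if the acorn is let fall towards the cup from more than 20 mm above its seat (contact force between the fingers and acorn below 0.05 N and z of acorn_mid in the frame of cup_seat above 0.0368 m and horizontal distance between acorn_mid and cup_seat below 0.04 m and linear speed of acorn above 0.3 m/s).
It fails at once if the sanding block, the brown offcut or the pale offcut is shifted by more than 40 mm (distance of any of sanding_block, offcut, pale_offcut from where it was at the start of the episode above 0.04 m).
It also fails if it takes over 45 s, if anything falls off the work surface, if the arm or the gripper's body presses on something with over 40 N, if the wrist force passes 120 N, or if a joint passes its speed limit or range.

## Working session

There is one attempt and no reset: what is moved stays moved. The work goes in short steps, Python scripts to look and compute and a tool call to move; the robot and the scene stay as the last step left them, time stands still between calls to the robot, and variables do not carry over. Pictures are saved under pics/ and viewed, and the job is handed in when it is done.

Besides the shell and the picture viewer there is one more tool, called after "Request:" by a JSON object that holds its "api" and its "payload", one argument or row to a line. carry_out: Moves the arm, as the interface text tells. Its arguments: {"type":"object","properties":{"series":{"type":"array"},"force":{"type":"number"}},"required":["series"]}

```bash
mkdir -p pics
python3 - <<'E'
from rig import robot
import cv2
for n in ["scene","top"]:
    c=robot.camera(n); cv2.imwrite(f"pics/{n}0.png",c["pixels"][:,:,::-1])
    print(n,c["fx"],c["fy"],c["cx"],c["cy"],c["position"],c["attitude"])
o=robot.get_obs(); print(o)
E
```

```text
scene 423.44334285999366 423.44334285999366 316.6846377748632 210.2290668340458 [-0.21671042 -0.93097022  0.51906082] [ 0.77531537 -0.35028593  0.21604505 -0.47907242]
top 444.9166740379405 444.9166740379405 319.3264272778743 204.75318712849727 [ 0.37788083 -0.31937855  0.93187423] [-0.6961262   0.71340282 -0.04424064  0.06713791]
{'time': 0.1, 'q': array([-1.35550585e+00,  5.28372314e-01,  1.43376103e+00, -1.79149408e-05,
        1.18140234e+00, -1.78524905e-01]), 'joint_velocities': array([ 0.00093174, -0.00019765, -0.00363207,  0.00059544, -0.00059981,
       -0.00095927]), 'joint_torque': array([-1.73128606e-04, -4.40985417e+01, -1.77151108e+01,  6.35087932e-02,
        5.34076814e-02, -3.96941027e-05]), 'position': array([ 0.23968773, -0.576505  ,  0.22167421]), 'tool_rot': array([ 9.80675109e-01,  1.95640965e-01, -2.61403198e-05, -9.71197226e-04]), 'ft_force': array([-0.59676269,  0.42862317, -0.19242449]), 'moment': array([ 0.06960922, -0.00378534,  0.02605255]), 'grip_width': 0.08683463322295167}
```

View pics/scene0.png

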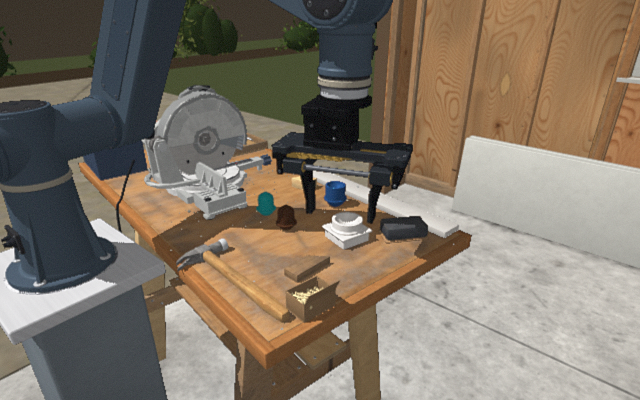

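View pics/top0.png

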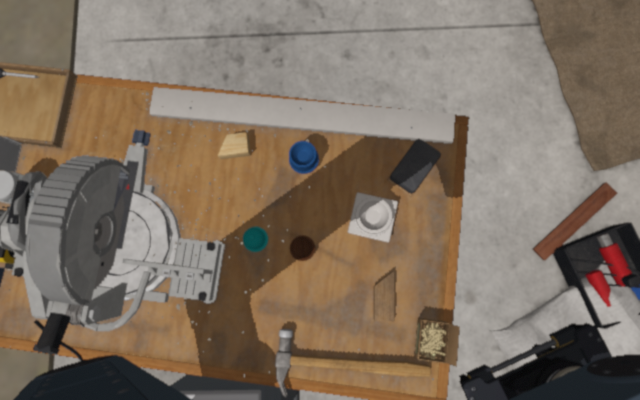

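Scene/top: dark acorn at top (302,247); turquoise look-alike at (254,238), to be left alone. Blue cup at (304,156), white post at (374,216), sanding block (415,165), brown offcut (385,293), pale offcut (235,144). Next, a close crop of these.

```bash
cat > h.py <<'E'
import numpy as np, cv2
from scipy.spatial.transform import Rotation as R
from rig import robot
def ray(c,u,v,z):
    d=R.from_quat(c["attitude"]).apply([(u-c["cx"])/c["fx"],(v-c["cy"])/c["fy"],1]); p=np.array(c["position"])
    return p+d*(z-p[2])/d[2]
def proj(c,P):
    q=R.from_quat(c["attitude"]).inv().apply(np.atleast_2d(P)-np.array(c["position"]))
    return np.c_[c["fx"]*q[:,0]/q[:,2]+c["cx"],c["fy"]*q[:,1]/q[:,2]+c["cy"]]
def circ(x,y,z,r,n=72):
    t=np.linspace(0,2*np.pi,n,endpoint=False); return np.c_[x+r*np.cos(t),y+r*np.sin(t),z+0*t]
def crop(c,u0,v0,u1,v1,k,name,draw=[]):
    im=cv2.resize(c["pixels"][v0:v1,u0:u1,::-1],None,fx=k,fy=k,interpolation=cv2.INTER_CUBIC).copy()
    for P,col in draw:
        q=(proj(c,P)-[u0,v0]+0.5)*k-0.5
        cv2.polylines(im,[np.round(q).astype(int)],True,col,1)
    for u in range((u0+9)//10*10,u1,10):
        cv2.putText(im,str(u),((u-u0)*k,8),0,.3,(255,255,255),1); cv2.line(im,((u-u0)*k,10),((u-u0)*k,14),(255,255,255),1)
    for v in range((v0+9)//10*10,v1,10):
        cv2.putText(im,str(v),(0,(v-v0)*k),0,.3,(255,255,255),1)
    cv2.imwrite("pics/"+name,im)
E
python3 - <<'E'
from h import *
c=robot.camera("top")
crop(c,230,125,410,265,4,"topc.png")
for n,u,v,z in [("cup",304,156,.05),("acorn",302,247,.03),("turq",254,238,.03),("post",374,216,.05),("block",415,165,.037),("off",385,293,.019),("pale",235,144,.03)]: print(n,ray(c,u,v,z).round(3))
E
```

```text
cup [ 0.62  -0.263  0.05 ]
acorn [ 0.436 -0.255  0.03 ]
turq [ 0.457 -0.157  0.03 ]
post [ 0.493 -0.401  0.05 ]
block [ 0.598 -0.49   0.037]
off [ 0.341 -0.419  0.019]
pale [ 0.657 -0.116  0.03 ]
```

View pics/topc.png

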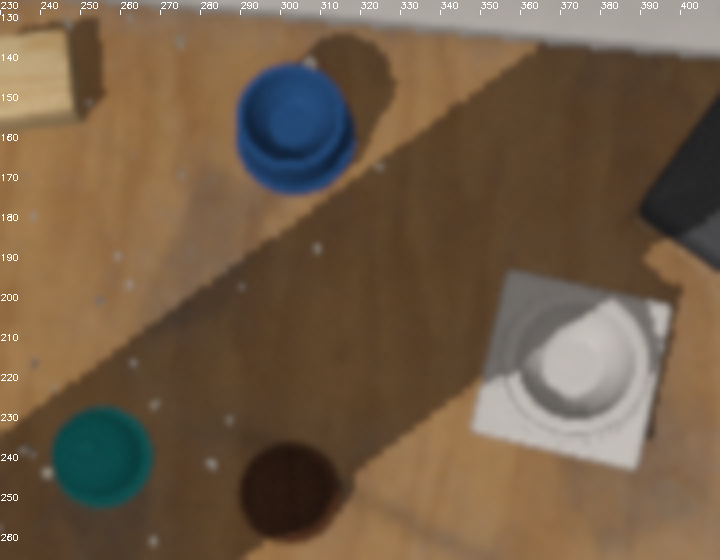

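Run:
```python
from h import *
c=robot.camera("top"); s=robot.camera("scene")
cu=ray(c,303.7,153.5,.062); po=ray(c,374.2,216,.054); ac=ray(c,302.2,248,.019)
print(cu.round(4),po.round(4),ac.round(4))
Y=(0,255,255);M=(255,0,255)
D=[(circ(cu[0],cu[1],.062,.028),Y),(circ(cu[0],cu[1],.022,.032),M),(circ(po[0],po[1],.054,.036),Y),(circ(po[0],po[1],.054,.0295),M),(circ(ac[0],ac[1],.017,.0265),Y),(circ(ac[0],ac[1],.046,.021),M)]
crop(c,230,125,410,265,4,"topd.png",D)
crop(s,240,160,440,280,4,"scened.png",D)
```

```text
[ 0.6222 -0.2633  0.062 ] [ 0.4923 -0.4007  0.054 ] [ 0.4347 -0.2542  0.019 ]
```

View pics/topd.png

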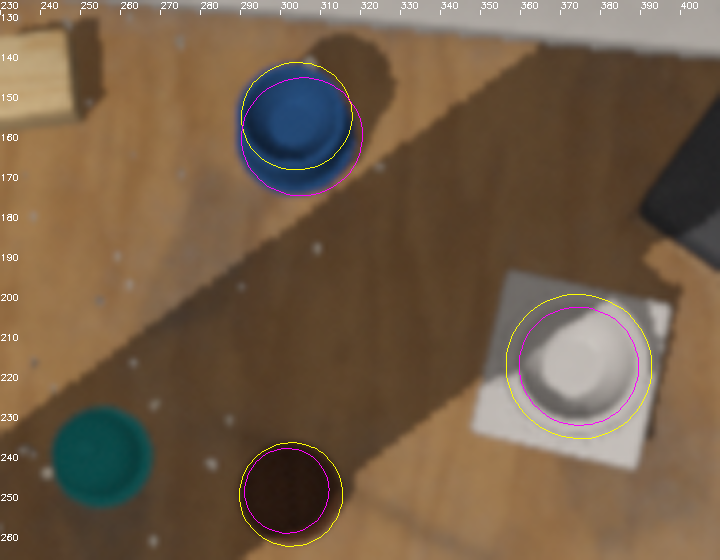

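View pics/scened.png

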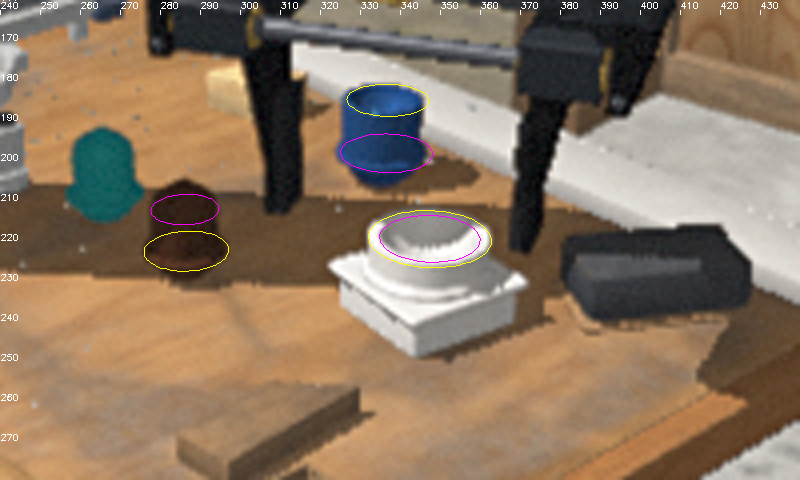

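```bash
cat >> h.py <<'E'
def shift(P,o=None):
    o=o or robot.get_obs(); r=R.from_quat(o["tool_rot"])
    print("t",o["time"],"pos",o["position"].round(4),"gw",round(o["grip_width"],4),"F",o["ft_force"].round(1),"tilt x,y axes",r.as_matrix().round(4).tolist())
    s=r.inv().apply((np.array(P)-o["position"])*1000); print("shift mm",s.round(1)); 
    # correction to exact vertical, same yaw
    m=r.as_matrix(); a=np.arctan2(m[1,0],m[0,0]); T=R.from_matrix([[np.cos(a),np.sin(a),0],[np.sin(a),-np.cos(a),0],[0,0,-1]])
    print("rot to vertical deg",np.degrees((r.inv()*T).as_rotvec()).round(2))
E
python3 - <<'E'
from h import *
shift([.58,-.28,.20])
c=robot.camera("wrist"); cv2.imwrite("pics/w0.png",c["pixels"][:,:,::-1]); print(c["position"],c["fx"],R.from_quat(c["attitude"]).as_matrix().round(2).tolist())
E
```

```text
t 0.25 pos [ 0.2397 -0.5768  0.2221] gw 0.087 F [-0.8 -0.5 -1. ] tilt x,y axes [[0.9235, 0.3837, -0.0003], [0.3837, -0.9235, 0.001], [0.0002, -0.001, -1.0]]
shift mm [ 428.1 -143.5   22.3]
rot to vertical deg [-0.06 -0.01  0.  ]
[ 0.30788398 -0.54972927  0.38488916] 327.82184399980554 [[0.38, -0.89, -0.25], [-0.92, -0.37, -0.1], [-0.0, 0.27, -0.96]]
```

View pics/w0.png

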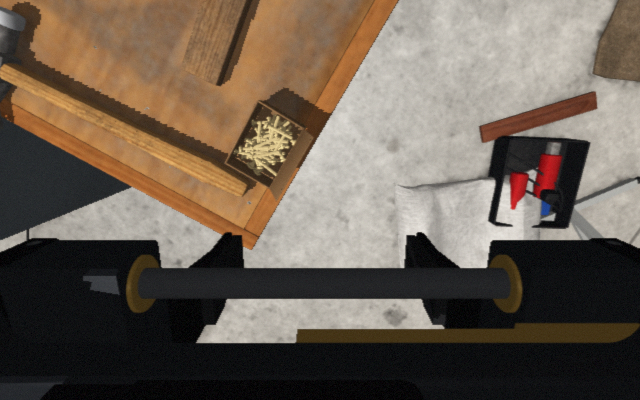

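Request:
{"api": "carry_out", "payload": {
  "series": [
    [55,-20,0,0,0,0,1],
    [110,-40,0,0,0,0,1],
    [165,-60,0,0,0,0,1],
    [220,-75,5,0,0,0,1],
    [275,-90,10,0,0,0,1],
    [330,-100,15,0,0,0,1],
    [383,-112,20,0,0,0,1],
    [383,-112,20,0,0,0,1]
  ]
}}

```text
time: 1.3
position: [0.5531, -0.3234, 0.2017]
tool_rot: [0.98, 0.198, 0.0, -0.001]
ft_force: [-0.9, 0.1, 0.5]
grip_width: 0.0869
```

Run:
```python
from h import *
shift([.621,-.262,.12])
c=robot.camera("wrist"); cu=[.6215,-.262]; po=[.4923,-.4007];Y=(0,255,255);M=(255,0,255)
D=[(circ(*cu,.062,.028),Y),(circ(*cu,.022,.032),M),(circ(*po,.054,.036),Y),(circ(*po,.054,.0295),M)]
crop(c,0,0,640,400,1,"w1.png",D)
crop(c,220,40,420,190,4,"w1c.png",D)
```

```text
t 1.3 pos [ 0.5531 -0.3234  0.2017] gw 0.0869 F [-0.9  0.1  0.5] tilt x,y axes [[0.9213, 0.3889, 0.0002], [0.3889, -0.9213, 0.0016], [0.0008, -0.0014, -1.0]]
shift mm [ 86.3 -30.   81.8]
rot to vertical deg [-0.08 -0.04  0.  ]
```

View pics/w1.png

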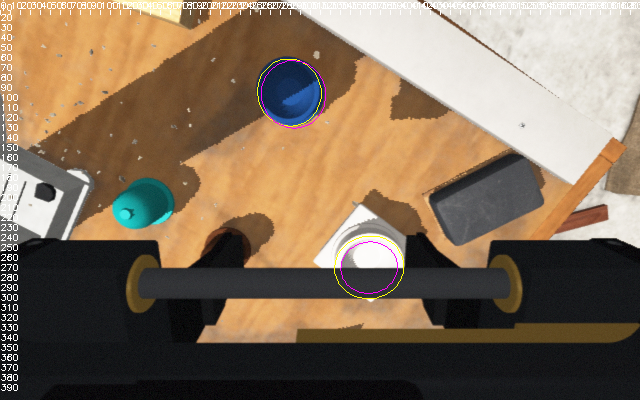

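View pics/w1c.png

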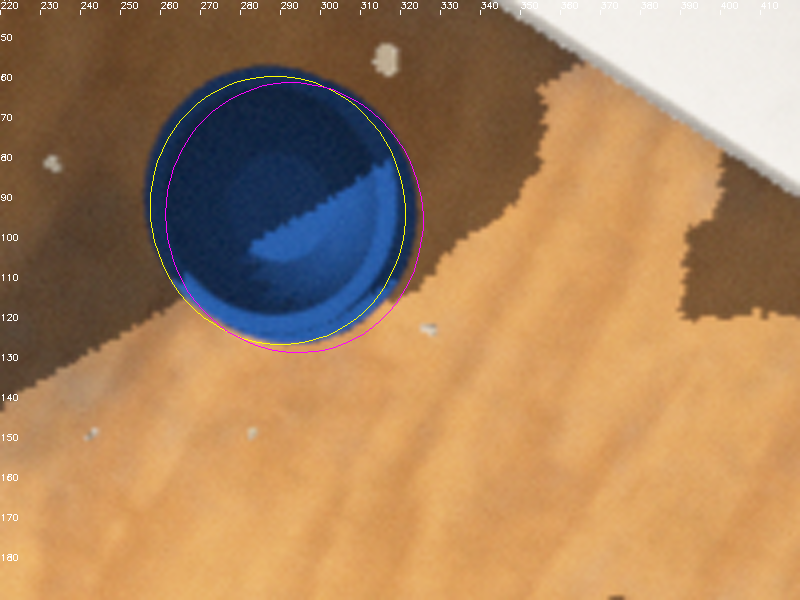

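Request:
{"api": "carry_out", "payload": {
  "series": [
    [45,-16,0,0,0,0,1],
    [88,-31,0,0,0,0,1],
    [88,-31,50,0,0,0,1],
    [88,-31,100,0,0,0,1],
    [88,-31,135,0,0,0,1],
    [88,-31,155,0,0,0,1],
    [88,-31,172,0,0,0,1],
    [88,-31,172,0,0,0,1]
  ]
}}

```text
time: 2.35
position: [0.6199, -0.2624, 0.0292]
tool_rot: [0.98, 0.197, -0.001, -0.001]
ft_force: [-0.8, -0.1, -0.5]
grip_width: 0.087
```

Run:
```python
from h import *
shift([.622,-.2607,.029])
c=robot.camera("wrist"); crop(c,0,0,640,400,1,"w2.png")
```

```text
t 2.35 pos [ 0.6199 -0.2624  0.0292] gw 0.087 F [-0.8 -0.1 -0.5] tilt x,y axes [[0.9223, 0.3866, -0.0022], [0.3866, -0.9223, 0.0016], [-0.0014, -0.0023, -1.0]]
shift mm [ 2.6 -0.7  0.2]
rot to vertical deg [-0.13  0.08 -0.  ]
```

View pics/w2.png

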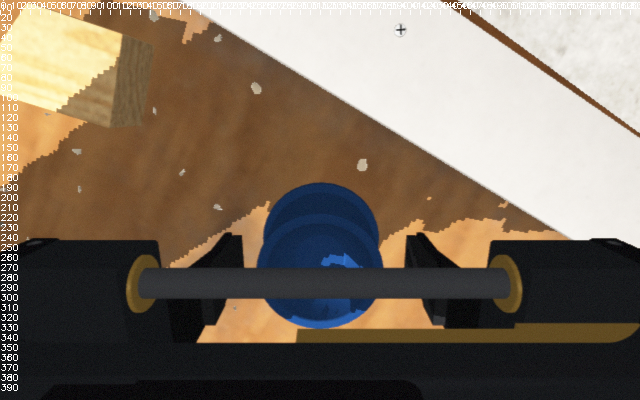

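Request:
{"api": "carry_out", "payload": {
  "series": [
    [3,-1,0,0,0,0,1],
    [3,-1,0,0,0,0,-1],
    [3,-1,0,0,0,0,-1],
    [3,-1,0,0,0,0,-1],
    [3,-1,0,0,0,0,-1],
    [3,-1,0,0,0,0,-1]
  ],
  "force": 20
}}

```text
time: 3.15
position: [0.6229, -0.2604, 0.0303]
tool_rot: [0.98, 0.197, -0.0, -0.0]
ft_force: [-0.6, 0.7, 0.8]
grip_width: 0.0551
```

Run:
```python
from h import *
shift([.622,-.2607,.029])
```

```text
t 3.15 pos [ 0.6229 -0.2604  0.0303] gw 0.0551 F [-0.6  0.7  0.8] tilt x,y axes [[0.9222, 0.3867, -0.0006], [0.3867, -0.9222, 0.0008], [-0.0003, -0.001, -1.0]]
shift mm [-1.  -0.1  1.3]
rot to vertical deg [-0.06  0.02 -0.  ]
```

Request:
{"api": "carry_out", "payload": {
  "series": [
    [0,0,-50,0,0,0,-1],
    [0,0,-105,0,0,0,-1],
    [-30,10,-160,0,0,0,-1],
    [-85,25,-170,0,0,0,-1],
    [-140,42,-170,0,0,0,-1],
    [-200,60,-170,0,0,0,-1],
    [-265,80,-170,0,0,0,-1],
    [-265,80,-170,0,0,0,-1]
  ]
}}

```text
time: 4.15
position: [0.4063, -0.4397, 0.2001]
tool_rot: [0.981, 0.194, -0.001, -0.0]
ft_force: [1.0, 0.0, -0.3]
grip_width: 0.0555
```

Run:
```python
from h import *
o=robot.get_obs();p=o["position"]
shift([.4923,-.4007,.12])
c=robot.camera("wrist"); po=[.4923,-.4007];Y=(0,255,255);M=(255,0,255)
cz=p[2]-.0303
D=[(circ(*po,.054,.036),Y),(circ(*po,.054,.0295),M),(circ(p[0],p[1],cz+.062,.028),Y),(circ(p[0],p[1],cz+.024,.032),M)]
crop(c,0,0,640,400,1,"w3.png",D)
crop(c,230,40,430,190,4,"w3c.png",D)
```

```text
t 4.15 pos [ 0.4063 -0.4397  0.2001] gw 0.0555 F [ 1.   0.  -0.3] tilt x,y axes [[0.9244, 0.3813, -0.0015], [0.3813, -0.9244, 0.0002], [-0.0013, -0.0008, -1.0]]
shift mm [94.5 -3.2 80. ]
rot to vertical deg [-0.05  0.07 -0.  ]
```

View pics/w3.png

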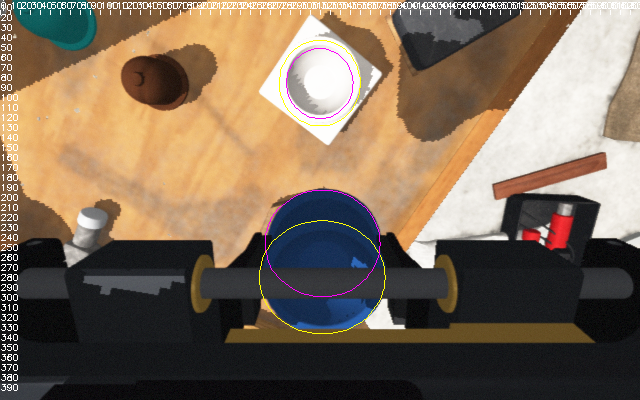

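View pics/w3c.png

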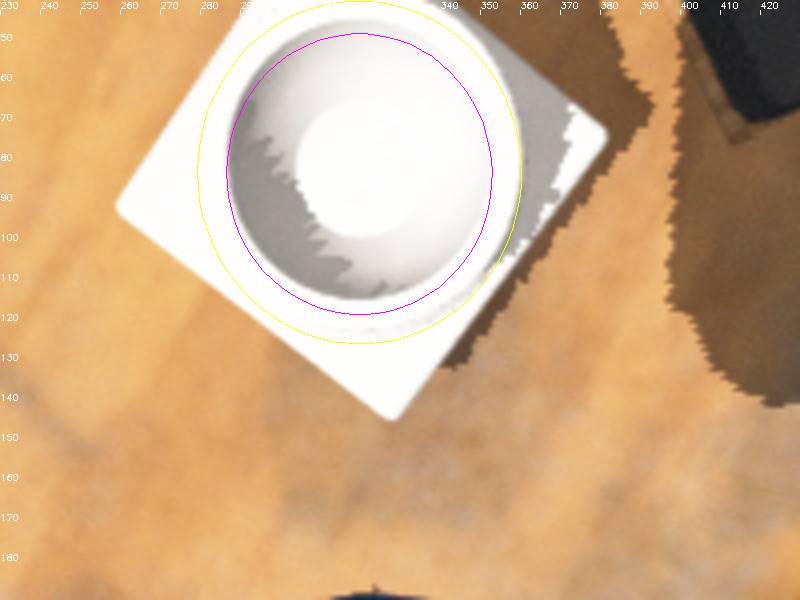

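Run:
```python
from h import *
c=robot.camera("wrist");t=robot.camera("top");s=robot.camera("scene");Y=(0,255,255);M=(255,0,255);G=(0,255,0)
po=[.4951,-.3996]
D=[(circ(*po,.054,.036),Y),(circ(*po,.054,.0295),M),(circ(*po,.033,.015),G)]
crop(c,250,20,400,145,5,"a.png",D)
crop(t,340,180,410,250,8,"b.png",D)
crop(s,310,200,390,260,8,"c.png",D)
```

```text
(no output)
```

View pics/a.png

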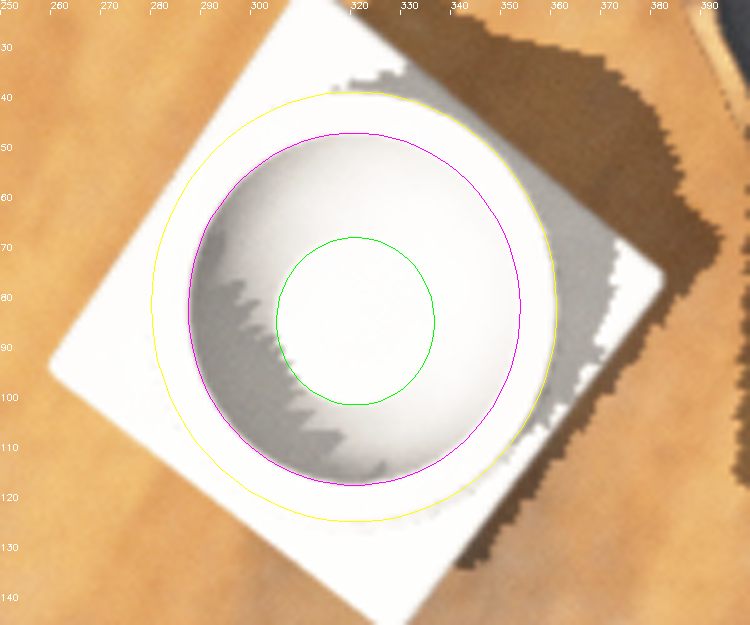

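View pics/b.png

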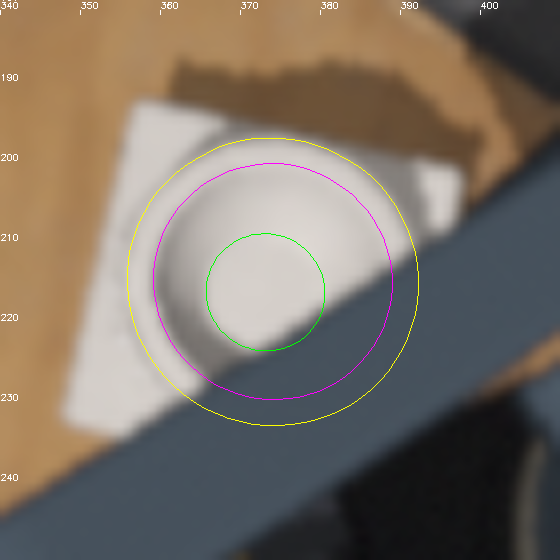

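View pics/c.png

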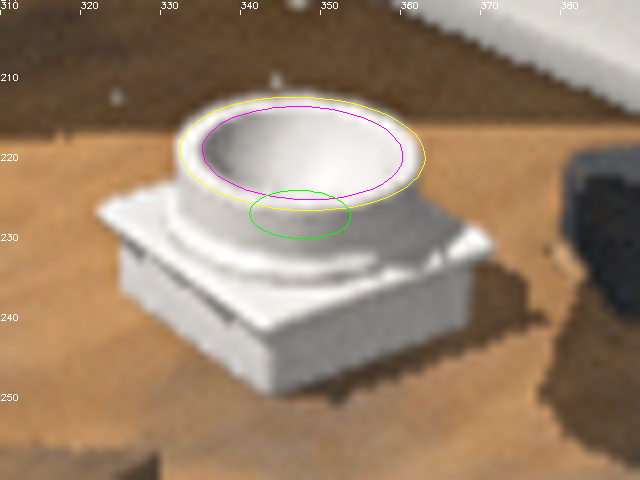

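Run:
```python
from h import *
shift([.4955,-.3994,.12])
```

```text
t 4.35 pos [ 0.4103 -0.4359  0.2001] gw 0.0554 F [-0.1  0.2 -0.3] tilt x,y axes [[0.9219, 0.3874, -0.0004], [0.3874, -0.9219, 0.0017], [0.0003, -0.0017, -1.0]]
shift mm [92.6 -0.5 80.1]
rot to vertical deg [-0.1  -0.02  0.  ]
```

Run:
```python
from h import *
Y=(0,255,255);M=(255,0,255);G=(0,255,0)
for i in range(2):
    a=robot.get_obs()["position"];c=robot.camera("wrist");b=robot.get_obs()["position"]
    print(a.round(4),b.round(4),c["position"].round(4))
po=[.4951,-.3996]
p=b;cz=p[2]-.0303
D=[(circ(*po,.054,.036),Y),(circ(*po,.054,.0295),M),(circ(p[0],p[1],cz+.062,.028),Y),(circ(p[0],p[1],cz+.024,.032),M)]
crop(c,250,20,400,145,5,"a2.png",D)
crop(c,220,170,420,340,4,"a3.png",D)
```

```text
[ 0.4103 -0.4359  0.2001] [ 0.4107 -0.4356  0.2001] [ 0.4784 -0.4086  0.3629]
[ 0.4107 -0.4356  0.2001] [ 0.4108 -0.4355  0.2001] [ 0.4787 -0.4083  0.3629]
```

View pics/a2.png

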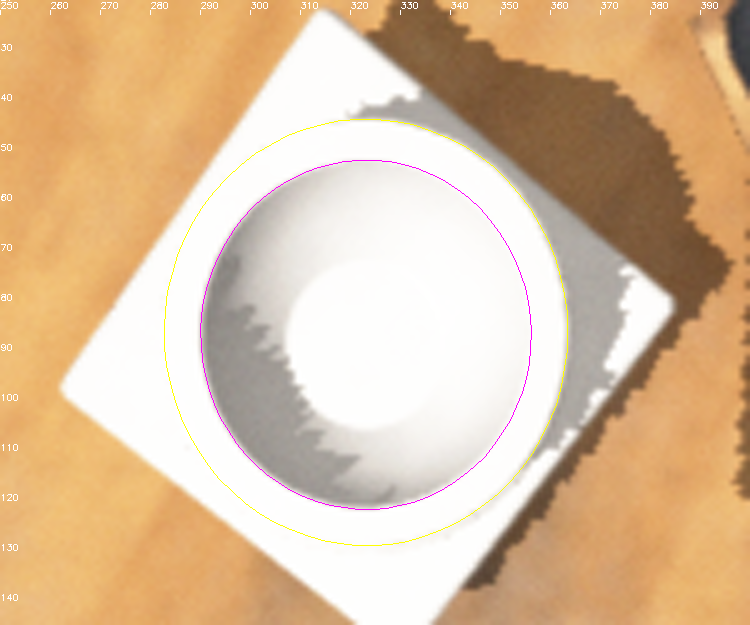

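View pics/a3.png

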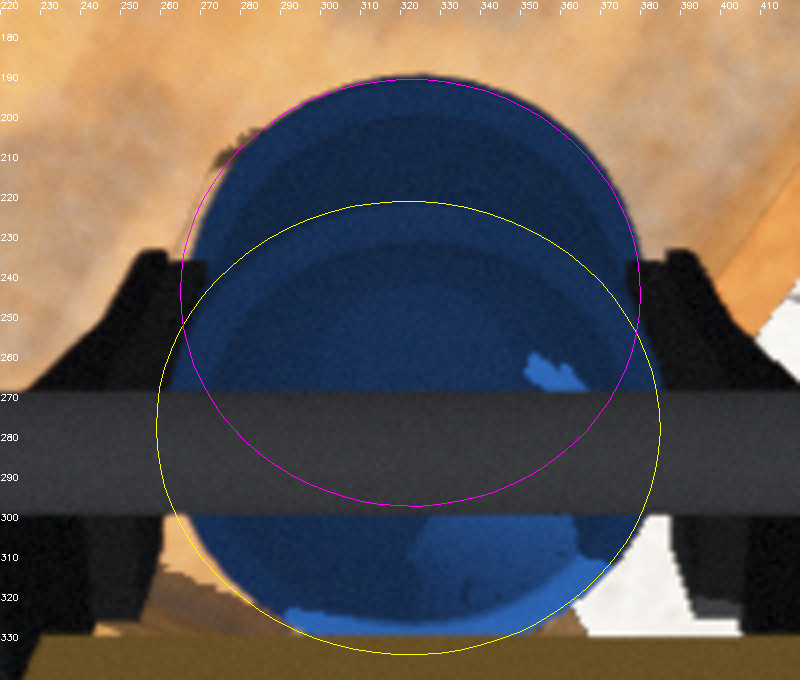

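Run:
```python
from h import *
Y=(0,255,255);M=(255,0,255);G=(0,255,0)
c=robot.camera("wrist");o=robot.get_obs();p=o["position"];m=R.from_quat(o["tool_rot"]).as_matrix()
print(p)
for k,(dx,dy) in enumerate([(0,0.001),(.002,.001)]):
    q=p+m@[dx,dy,0];cz=p[2]-.0303
    D=[(circ(q[0],q[1],cz+.062,.028),Y),(circ(q[0],q[1],cz+.062,.0235),Y),(circ(q[0],q[1],cz+.024,.032),M),(circ(q[0],q[1],cz+.045,.012),G)]
    c2=dict(c);
    px=c["pixels"].astype(float)/255; c2["pixels"]=(255*px**.5).astype(np.uint8)
    crop(c2,240,180,400,340,4,f"d{k}.png",D)
a=cv2.imread("pics/d0.png");b=cv2.imread("pics/d1.png");cv2.imwrite("pics/d.png",cv2.resize(np.hstack([a,b]),(800,400)))
```

```text
[ 0.41084768 -0.43556855  0.20017854]
```

View pics/d0.png

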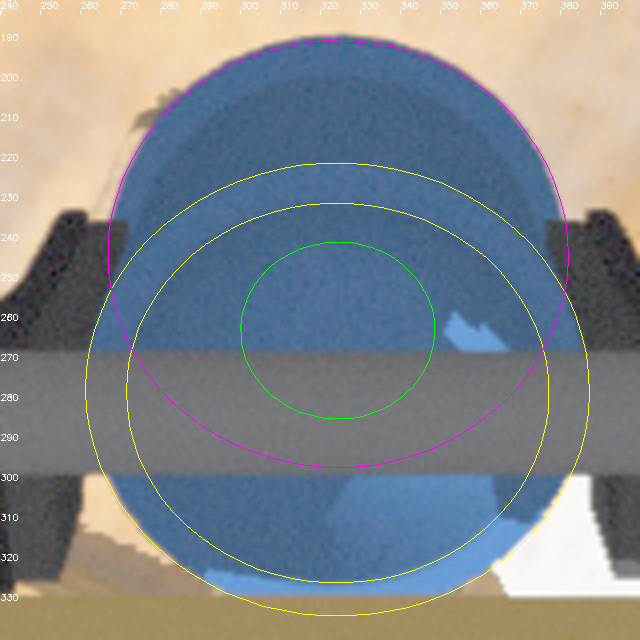

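View pics/d1.png

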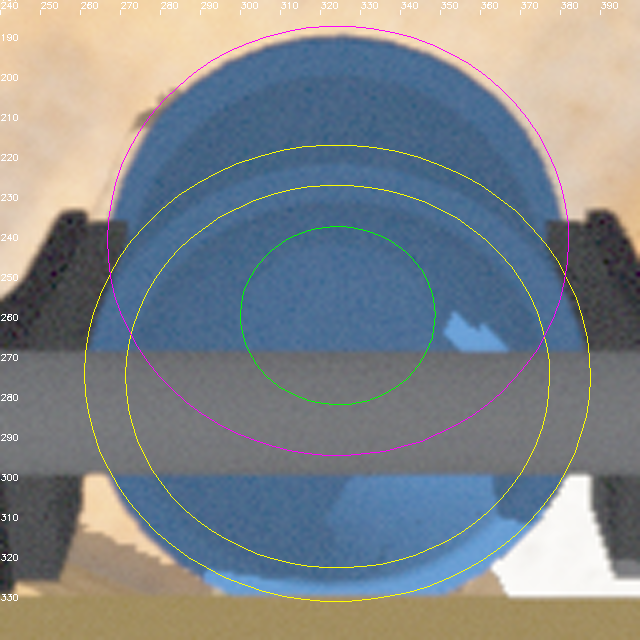

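Request:
{"api": "carry_out", "payload": {
  "series": [
    [45,-1,0,0,0,0,-1],
    [91.5,-1,0,0,0,0,-1],
    [91.5,-1,40,0,0,0,-1],
    [91.5,-1,85,0,0,0,-1],
    [91.5,-1,100,0,0,0,-1],
    [91.5,-1,100,0,0,0,-1],
    [91.5,-1,100,0,0,0,-1],
    [91.5,-1,100,0,0,0,-1]
  ]
}}

```text
time: 5.5
position: [0.4955, -0.4, 0.1021]
tool_rot: [0.98, 0.198, 0.001, 0.001]
ft_force: [0.3, -0.1, -1.2]
grip_width: 0.0557
```

Run:
```python
from h import *
shift([.4946,-.3991,.0633])
s=robot.camera("scene");o=robot.get_obs();p=o["position"]
Y=(0,255,255);M=(255,0,255)
cz=p[2]-.0303
D=[(circ(.4951,-.3996,.054,.036),Y),(circ(p[0],p[1],cz+.024,.032),M)]
crop(s,290,150,410,260,6,"s4.png",D)
```

```text
t 5.5 pos [ 0.4955 -0.4     0.1021] gw 0.0557 F [ 0.3 -0.1 -1.2] tilt x,y axes [[0.9213, 0.3888, 0.0018], [0.3888, -0.9213, -0.0015], [0.0011, 0.0021, -1.0]]
shift mm [-0.6 -1.3 38.8]
rot to vertical deg [ 0.12 -0.06 -0.  ]
```

View pics/s4.png

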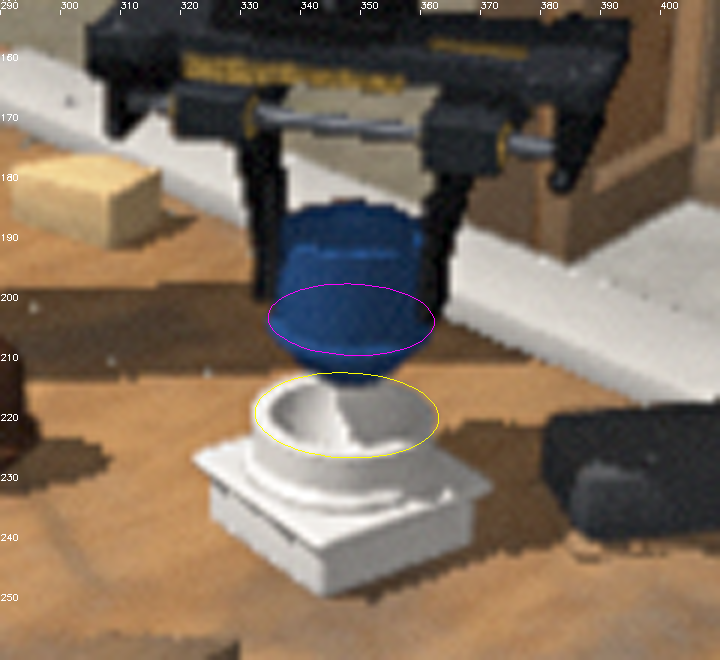

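Request:
{"api": "carry_out", "payload": {
  "series": [
    [-0.6,-1.2,10,0,0,0,-1],
    [-0.6,-1.2,20,0,0,0,-1],
    [-0.6,-1.2,28,0,0,0,-1],
    [-0.6,-1.2,32,0,0,0,-1],
    [-0.6,-1.2,35,0,0,0,-1],
    [-0.6,-1.2,36,0,0,0,-1],
    [-0.6,-1.2,36,0,0,0,-1]
  ]
}}

```text
time: 6.42
position: [0.4945, -0.3991, 0.0659]
tool_rot: [0.98, 0.198, 0.001, 0.001]
ft_force: [0.2, 0.5, -0.8]
grip_width: 0.0556
```

Run:
```python
from h import *
shift([.4946,-.3991,.0633])
```

```text
t 6.425 pos [ 0.4945 -0.3991  0.0659] gw 0.0556 F [ 0.2  0.5 -0.8] tilt x,y axes [[0.9213, 0.3888, 0.0017], [0.3888, -0.9213, -0.0014], [0.001, 0.0019, -1.0]]
shift mm [0.1 0.  2.6]
rot to vertical deg [ 0.11 -0.06 -0.  ]
```

Request:
{"api": "carry_out", "payload": {
  "series": [
    [0,0,1,0,0,0,-1],
    [0,0,2,0,0,0,-1],
    [0,0,2.5,0,0,0,-1],
    [0,0,3,0,0,0,-1],
    [0,0,3,0,0,0,-1]
  ],
  "force": 8
}}

```text
time: 7.05
position: [0.4947, -0.3993, 0.0651]
tool_rot: [0.98, 0.198, 0.001, 0.001]
ft_force: [-1.7, 2.1, 10.4]
grip_width: 0.0556
```

Run:
```python
from h import *
shift([.4946,-.3991,.0633])
```

```text
t 7.05 pos [ 0.4947 -0.3993  0.0651] gw 0.0556 F [-1.7  2.1 10.4] tilt x,y axes [[0.9213, 0.3889, 0.0025], [0.3889, -0.9213, -0.0024], [0.0014, 0.0032, -1.0]]
shift mm [-0.  -0.3  1.8]
rot to vertical deg [ 0.18 -0.08 -0.  ]
```

Request:
{"api": "carry_out", "payload": {
  "series": [
    [0,0,0,0,0,0,0.4],
    [0,0,0,0,0,0,0.6],
    [0,0,0,0,0,0,1],
    [0,0,0,0,0,0,1],
    [0,0,-40,0,0,0,1],
    [0,0,-90,0,0,0,1],
    [0,0,-130,0,0,0,1],
    [0,0,-130,0,0,0,1]
  ],
  "force": 20
}}

```text
time: 8.05
position: [0.4962, -0.4009, 0.1992]
tool_rot: [0.98, 0.198, 0.003, 0.005]
ft_force: [0.7, 0.0, -1.7]
grip_width: 0.0869
```

Run:
```python
from h import *
# view acorn: back off 90mm along tool x behind it
m=R.from_quat(robot.get_obs()["tool_rot"]).as_matrix()
shift(np.array([.4347,-.2542,.195])-m@[.09,0,0])
s=robot.camera("scene")
q=[.4951,-.3996]
Y=(0,255,255);M=(255,0,255)
D=[(circ(*q,.054,.036),Y),(circ(*q,.0585,.032),M),(circ(*q,.095,.028),Y)]
crop(s,290,150,410,260,6,"s5.png",D)
crop(s,290,150,410,260,6,"s5b.png")
```

```text
t 8.05 pos [ 0.4962 -0.4009  0.1992] gw 0.0869 F [ 0.7  0.  -1.7] tilt x,y axes [[0.9212, 0.389, 0.0082], [0.389, -0.9212, -0.0088], [0.0041, 0.0113, -0.9999]]
shift mm [ -89.6 -159.2    2.4]
rot to vertical deg [ 0.65 -0.23 -0.  ]
```

View pics/s5.png

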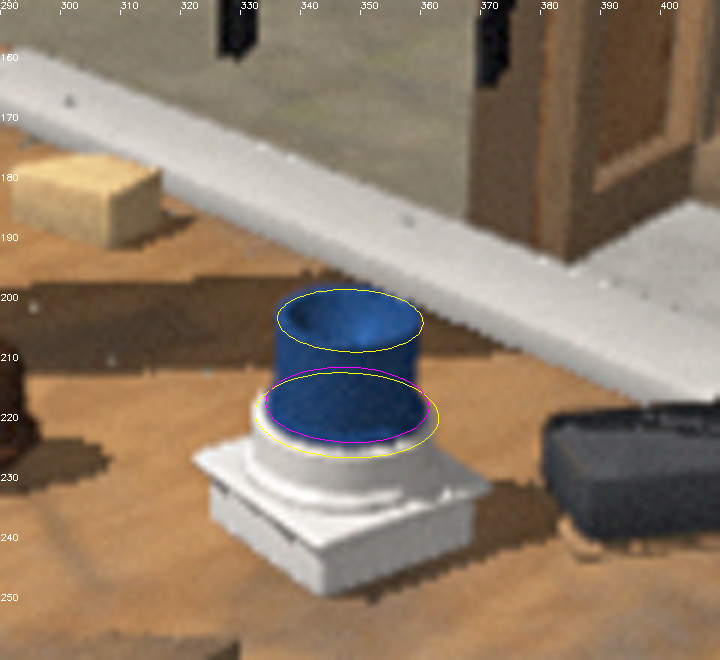

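View pics/s5b.png

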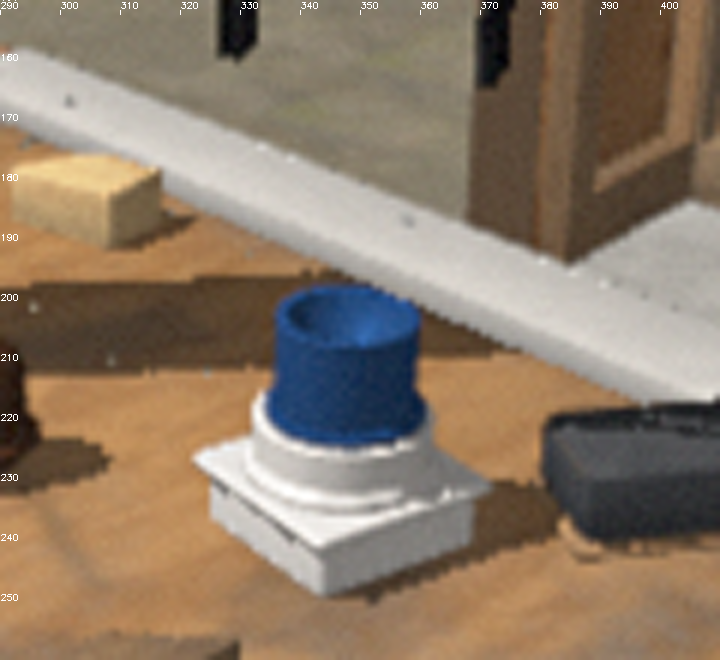

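Request:
{"api": "carry_out", "payload": {
  "series": [
    [-25,-50,0,0,0,0,1],
    [-55,-100,0,0,0,0,1],
    [-90,-159,0,0,0,0,1],
    [-90,-159,0,0,0,0,1],
    [-90,-159,0,0,0,0,1],
    [-90,-159,0,0,0,0,1],
    [-90,-159,0,0,0,0,1]
  ]
}}

```text
time: 8.98
position: [0.3513, -0.2893, 0.1953]
tool_rot: [0.98, 0.199, 0.002, 0.003]
ft_force: [-0.5, -0.9, -0.3]
grip_width: 0.0869
```

Run:
```python
from h import *
for i in range(4): robot.camera("wrist")
c=robot.camera("wrist"); ac=[.4347,-.2542]; q=[.4951,-.3996]
shift([*ac,.1])
Y=(0,255,255);M=(255,0,255)
D=[(circ(*ac,.017,.0265),Y),(circ(*ac,.046,.021),M),(circ(*ac,.062,.004),M),(circ(*q,.095,.028),Y),(circ(*q,.054,.036),M)]
crop(c,0,0,640,400,1,"w6.png",D)
crop(c,245,20,395,145,5,"w6c.png",D)
```

```text
t 9.225 pos [ 0.3505 -0.2884  0.1954] gw 0.0869 F [-0.1 -0.4 -0.4] tilt x,y axes [[0.9212, 0.3891, 0.0048], [0.3891, -0.9212, -0.0051], [0.0025, 0.0065, -1.0]]
shift mm [90.6  0.6 95.6]
rot to vertical deg [ 0.37 -0.14 -0.  ]
```

View pics/w6.png

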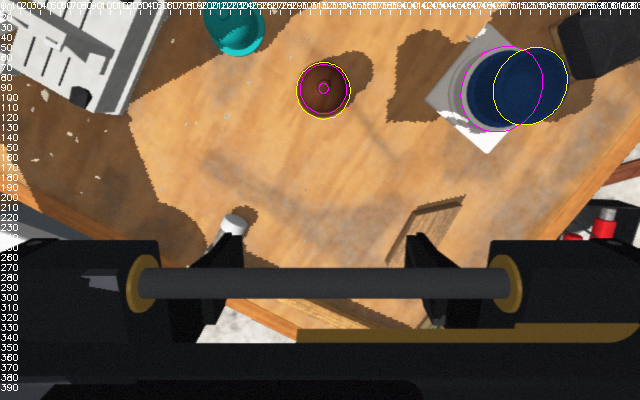

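View pics/w6c.png

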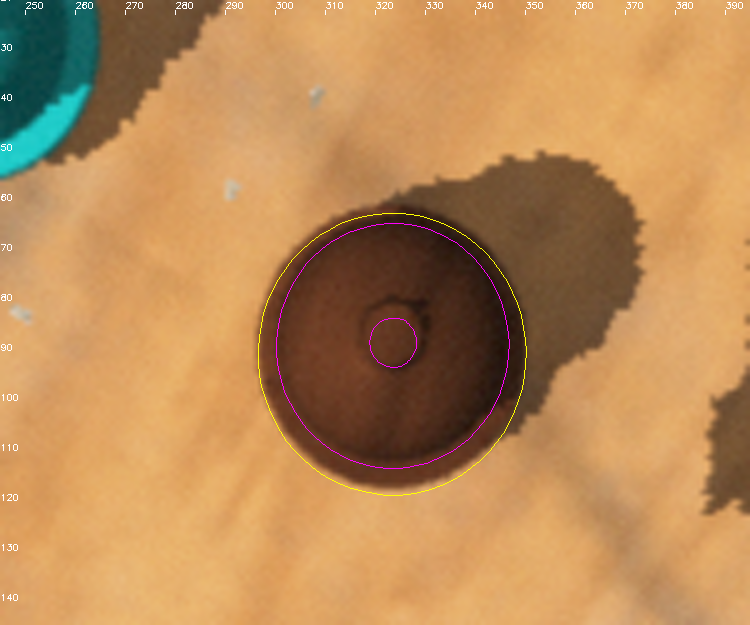

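Run:
```python
from h import *
c=robot.camera("wrist"); q=[.4951,-.3996]
Y=(0,255,255);M=(255,0,255)
c["pixels"]=(255*(c["pixels"]/255.)**.5).astype(np.uint8)
D=[(circ(*q,.095,.028),Y),(circ(*q,.095,.0235),Y),(circ(*q,.0575,.032),M),(circ(*q,.054,.036),M)]
crop(c,420,20,580,160,5,"w7.png",D)
```

```text
(no output)
```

View pics/w7.png

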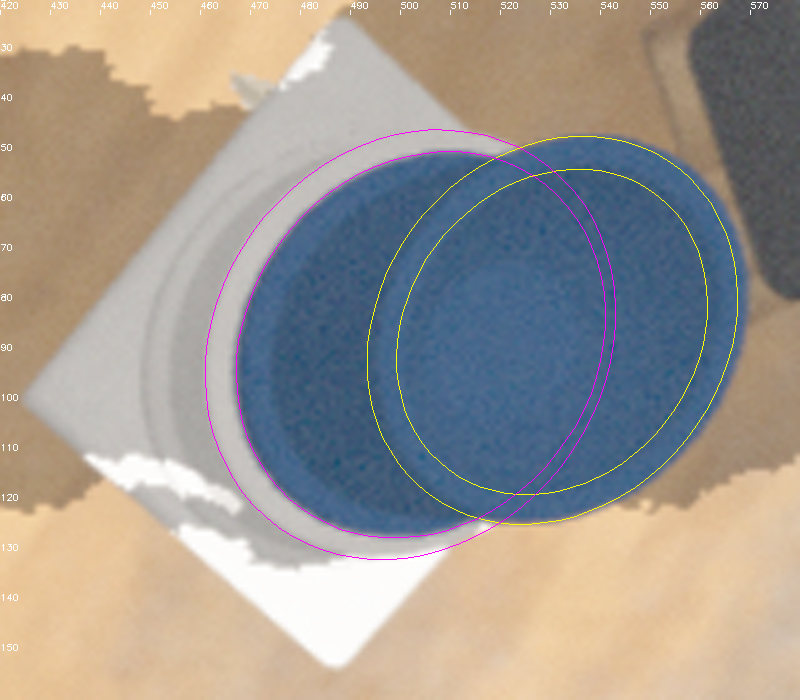

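Request:
{"api": "carry_out", "payload": {
  "series": [
    [45,0,0,0.4,-0.1,0,1],
    [92,0,0,0.4,-0.1,0,1],
    [92,0,50,0.4,-0.1,0,1],
    [92,0,90,0.4,-0.1,0,1],
    [92,0,120,0.4,-0.1,0,1],
    [92,0,145,0.4,-0.1,0,1],
    [92,0,145,0.4,-0.1,0,1],
    [92,0,145,0.4,-0.1,0,1]
  ]
}}

```text
time: 10.28
position: [0.4363, -0.2536, 0.0513]
tool_rot: [0.98, 0.199, 0.001, 0.0]
ft_force: [-0.5, 0.4, -0.4]
grip_width: 0.0866
```

Run:
```python
from h import *
for i in range(3): robot.camera("wrist")
c=robot.camera("wrist");ac=[.4362,-.2535]
shift([*ac,.0235])
Y=(0,255,255);M=(255,0,255)
c["pixels"]=(255*(c["pixels"]/255.)**.5).astype(np.uint8)
D=[(circ(*ac,.017,.0265),Y),(circ(*ac,.046,.021),M)]
crop(c,220,170,420,340,4,"w8.png",D)
```

```text
t 10.475 pos [ 0.4364 -0.2538  0.0517] gw 0.0871 F [-0.1 -0.4  0.6] tilt x,y axes [[0.9212, 0.3892, 0.0021], [0.3892, -0.9212, -0.0009], [0.0016, 0.0016, -1.0]]
shift mm [-0.2 -0.4 28.2]
rot to vertical deg [ 0.09 -0.09 -0.  ]
```

View pics/w8.png

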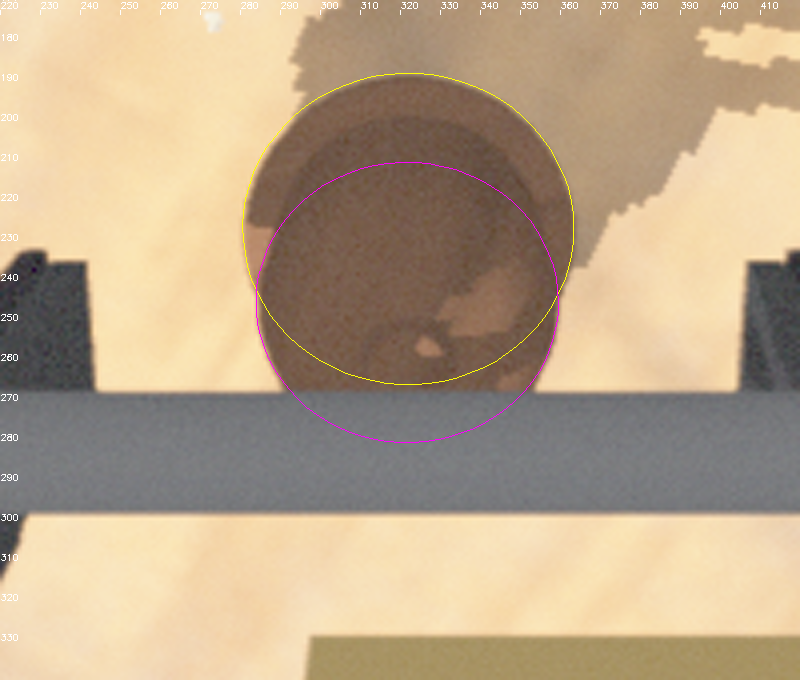

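Overlay fits the acorn (centre near pixel 321,235), so the estimate is right. Descend and grip.

Request:
{"api": "carry_out", "payload": {
  "series": [
    [0,0,15,0,0,0,1],
    [0,0,28,0,0,0,1],
    [0,0,28,0,0,0,1],
    [0,0,28,0,0,0,-1],
    [0,0,28,0,0,0,-1],
    [0,0,28,0,0,0,-1],
    [0,0,28,0,0,0,-1],
    [0,0,28,0,0,0,-1]
  ],
  "force": 15
}}

```text
time: 11.48
position: [0.4365, -0.2538, 0.0239]
tool_rot: [0.98, 0.199, 0.001, 0.001]
ft_force: [1.1, -0.1, 0.4]
grip_width: 0.0453
```

Run:
```python
from h import *
shift([.4362,-.2535,.024])
```

```text
t 11.475 pos [ 0.4365 -0.2538  0.0239] gw 0.0453 F [ 1.1 -0.1  0.4] tilt x,y axes [[0.9212, 0.3891, 0.0023], [0.3891, -0.9212, -0.001], [0.0017, 0.0018, -1.0]]
shift mm [-0.2 -0.4 -0.1]
rot to vertical deg [ 0.1 -0.1 -0. ]
```

Request:
{"api": "carry_out", "payload": {
  "series": [
    [0,0,0,0,0,0,-1],
    [0,0,0,0,0,0,-1],
    [0,0,0,0,0,0,-1]
  ]
}}

```text
time: 11.85
position: [0.4365, -0.2538, 0.0238]
tool_rot: [0.98, 0.199, 0.001, 0.001]
ft_force: [-0.6, 0.7, -0.4]
grip_width: 0.0416
```

Run:
```python
from h import *
q=np.array([.4951,-.3996,.17])
shift(q)
```

```text
t 11.85 pos [ 0.4365 -0.2538  0.0238] gw 0.0416 F [-0.6  0.7 -0.4] tilt x,y axes [[0.9212, 0.3892, 0.0022], [0.3892, -0.9212, -0.0009], [0.0017, 0.0017, -1.0]]
shift mm [  -2.5  157.4 -145.9]
rot to vertical deg [ 0.1 -0.1 -0. ]
```

Request:
{"api": "carry_out", "payload": {
  "series": [
    [0,0,-50,0,0,0,-1],
    [0,0,-105,0,0,0,-1],
    [0,0,-160,0,0,0,-1],
    [-30,50,-176,0,0,0,-1],
    [-60,105,-176,0,0,0,-1],
    [-92,157,-176,0,0,0,-1],
    [-92,157,-176,0,0,0,-1],
    [-92,157,-176,0,0,0,-1]
  ]
}}

```text
time: 12.85
position: [0.4118, -0.433, 0.1992]
tool_rot: [0.98, 0.198, 0.001, -0.001]
ft_force: [0.3, 0.4, -0.6]
grip_width: 0.0416
```

Run:
```python
from h import *
for i in range(4): robot.camera("wrist")
c=robot.camera("wrist");o=robot.get_obs();p=o["position"]
q=[.4951,-.3996]
shift([*q,.16])
Y=(0,255,255);M=(255,0,255)
c["pixels"]=(255*(c["pixels"]/255.)**.5).astype(np.uint8)
z=p[2]-.0238
D=[(circ(p[0],p[1],z+.017,.0265),Y),(circ(p[0],p[1],z+.046,.021),M),(circ(*q,.095,.028),Y),(circ(*q,.095,.0235),Y),(circ(*q,.0575,.032),M)]
crop(c,220,180,420,320,4,"w9.png",D)
crop(c,245,0,395,145,5,"w9b.png",D)
```

```text
t 13.1 pos [ 0.4128 -0.4325  0.2   ] gw 0.0416 F [-0.1  0.  -0.4] tilt x,y axes [[0.9205, 0.3907, 0.0019], [0.3907, -0.9205, -0.0002], [0.0016, 0.0009, -1.0]]
shift mm [88.6  1.8 40.2]
rot to vertical deg [ 0.05 -0.09 -0.  ]
```

View pics/w9.png

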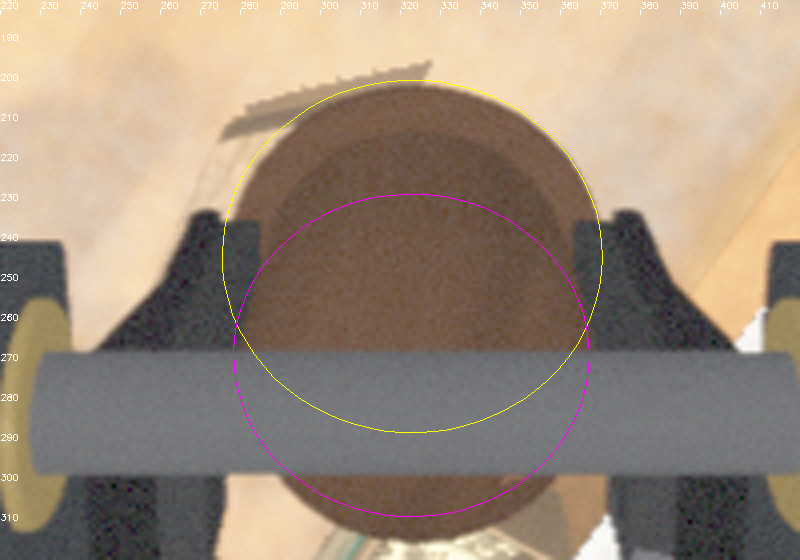

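View pics/w9b.png

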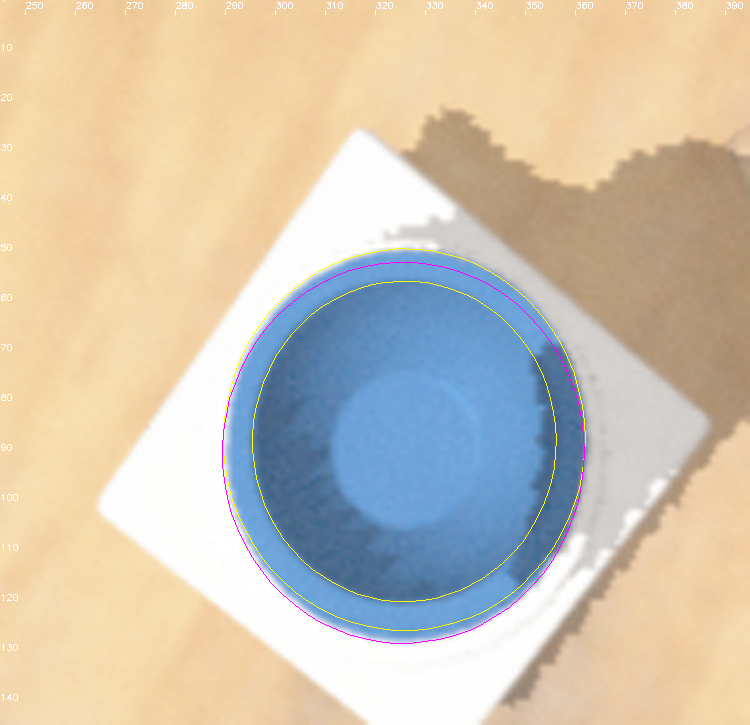

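Request:
{"api": "carry_out", "payload": {
  "series": [
    [45,1,0,0,0,0,-1],
    [89,2,0,0,0,0,-1],
    [89,2,20,0,0,0,-1],
    [89,2,40,0,0,0,-1],
    [89,2,55,0,0,0,-1],
    [89,2,55,0,0,0,-1],
    [89,2,55,0,0,0,-1],
    [89,2,55,0,0,0,-1]
  ]
}}

```text
time: 14.1
position: [0.496, -0.4002, 0.1461]
tool_rot: [0.98, 0.199, 0.001, 0.001]
ft_force: [0.1, 1.5, 0.6]
grip_width: 0.0414
```

Run:
```python
from h import *
for i in range(3): robot.camera("wrist")
shift([.4956,-.3995,.1045])
s=robot.camera("scene");crop(s,290,130,410,260,5,"s10.png")
```

```text
t 14.25 pos [ 0.4958 -0.3999  0.1458] gw 0.0415 F [ 0.4  0.5 -0.9] tilt x,y axes [[0.9206, 0.3905, 0.0027], [0.3905, -0.9206, -0.0011], [0.002, 0.002, -1.0]]
shift mm [-0.1 -0.6 41.3]
rot to vertical deg [ 0.12 -0.12 -0.  ]
```

View pics/s10.png

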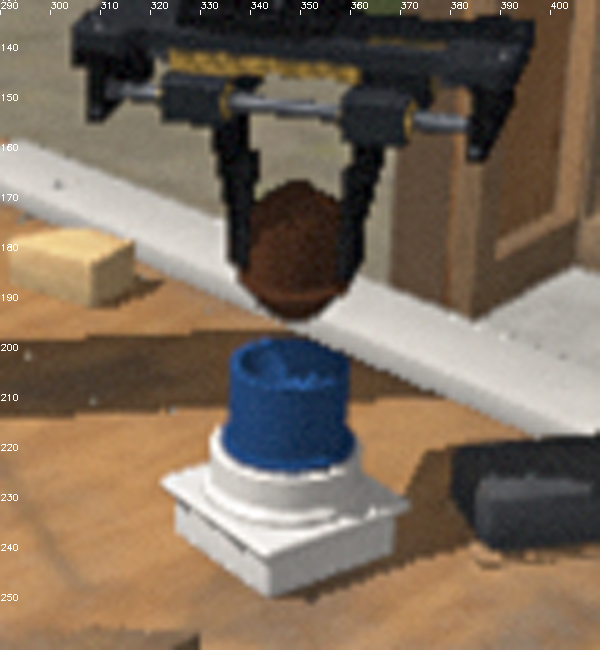

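Request:
{"api": "carry_out", "payload": {
  "series": [
    [0,-0.5,12,0,0,0,-1],
    [0,-0.5,22,0,0,0,-1],
    [0,-0.5,30,0,0,0,-1],
    [0,-0.5,35,0,0,0,-1],
    [0,-0.5,38,0,0,0,-1],
    [0,-0.5,38.5,0,0,0,-1],
    [0,-0.5,38.5,0,0,0,-1],
    [0,-0.5,38.5,0,0,0,-1]
  ]
}}

```text
time: 15.3
position: [0.4958, -0.3996, 0.1075]
tool_rot: [0.98, 0.199, 0.001, 0.001]
ft_force: [0.3, 0.0, -0.3]
grip_width: 0.0414
```

Run:
```python
from h import *
shift([.4956,-.3995,.1045])
```

```text
t 15.3 pos [ 0.4958 -0.3996  0.1075] gw 0.0414 F [ 0.3  0.  -0.3] tilt x,y axes [[0.9206, 0.3905, 0.0029], [0.3905, -0.9206, -0.0014], [0.0021, 0.0025, -1.0]]
shift mm [-0.1 -0.2  3. ]
rot to vertical deg [ 0.14 -0.12 -0.  ]
```

Request:
{"api": "carry_out", "payload": {
  "series": [
    [0,0,1,0,0,0,-1],
    [0,0,2,0,0,0,-1],
    [0,0,2.5,0,0,0,-1],
    [0,0,3,0,0,0,-1],
    [0,0,3,0,0,0,-1]
  ],
  "force": 6
}}

```text
time: 15.92
position: [0.4959, -0.3997, 0.1055]
tool_rot: [0.98, 0.199, 0.001, 0.001]
ft_force: [-1.2, 0.9, 5.0]
grip_width: 0.0417
```

Run:
```python
from h import *
shift([.4956,-.3995,.1045])
s=robot.camera("scene");crop(s,290,130,410,260,5,"s11.png")
```

```text
t 15.925 pos [ 0.4959 -0.3997  0.1055] gw 0.0417 F [-1.2  0.9  5. ] tilt x,y axes [[0.9205, 0.3908, 0.0033], [0.3908, -0.9205, -0.0019], [0.0023, 0.003, -1.0]]
shift mm [-0.2 -0.3  1. ]
rot to vertical deg [ 0.17 -0.13 -0.  ]
```

View pics/s11.png

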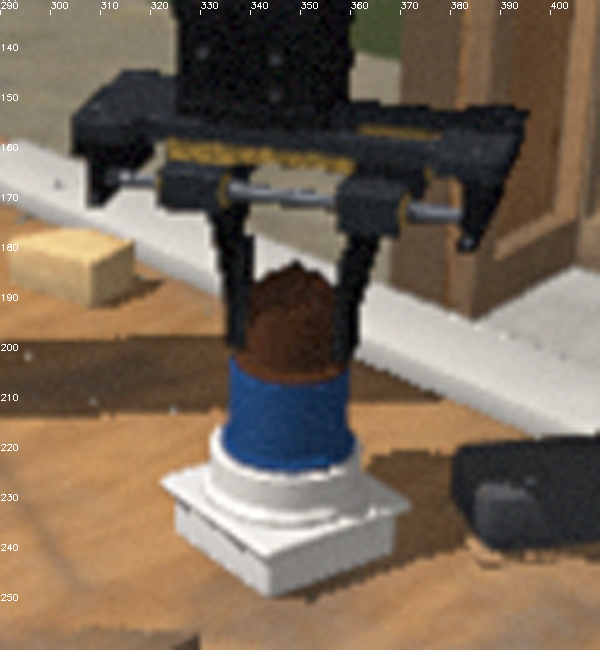

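Contact at 5 N about 1.7 mm above home, collar on the rim in the picture. Open gently, then lift.

Request:
{"api": "carry_out", "payload": {
  "series": [
    [0,0,0,0,0,0,0.2],
    [0,0,0,0,0,0,0.5],
    [0,0,0,0,0,0,0.9],
    [0,0,0,0,0,0,0.9],
    [0,0,-20,0,0,0,1],
    [0,0,-60,0,0,0,1],
    [0,0,-110,0,0,0,1],
    [0,0,-110,0,0,0,1]
  ]
}}

```text
time: 16.98
position: [0.4977, -0.4018, 0.2204]
tool_rot: [0.98, 0.199, 0.004, 0.006]
ft_force: [-0.6, -0.5, 0.2]
grip_width: 0.0872
```

Request:
{"api": "carry_out", "payload": {
  "series": [
    [-50,0,0,0,0,0,1],
    [-90,0,0,0,0,0,1],
    [-90,0,0,0,0,0,1],
    [-90,0,0,0,0,0,1],
    [-90,0,0,0,0,0,1]
  ]
}}

```text
time: 17.6
position: [0.4157, -0.4364, 0.2194]
tool_rot: [0.98, 0.2, 0.004, 0.005]
ft_force: [-0.5, -0.1, 1.2]
grip_width: 0.0871
```

Run:
```python
from h import *
for i in range(4): robot.camera("wrist")
c=robot.camera("wrist");s=robot.camera("scene");q=[.4951,-.3996]
shift([*q,.2])
Y=(0,255,255);M=(255,0,255)
c["pixels"]=(255*(c["pixels"]/255.)**.5).astype(np.uint8)
D=[(circ(*q,.054,.036),M),(circ(*q,.095,.028),Y),(circ(*q,.099,.0265),M),(circ(*q,.126,.021),Y)]
crop(c,240,0,400,150,5,"w12.png",D)
crop(s,300,150,400,260,6,"s12.png",D)
crop(s,300,150,400,260,6,"s12b.png")
cv2.imwrite("pics/s12.png",np.hstack([cv2.imread("pics/s12.png"),cv2.imread("pics/s12b.png")])[:600,:])
im=np.hstack([cv2.imread("pics/s12.png")]);cv2.imwrite("pics/s12.png",cv2.resize(im,None,fx=.66,fy=.66))
```

```text
t 17.9 pos [ 0.4153 -0.4367  0.2198] gw 0.0871 F [-0.6  0.3  0. ] tilt x,y axes [[0.9202, 0.3914, 0.0103], [0.3915, -0.9201, -0.0097], [0.0056, 0.013, -0.9999]]
shift mm [87.8 -3.2 20.3]
rot to vertical deg [ 0.74 -0.32 -0.  ]
```

View pics/w12.png

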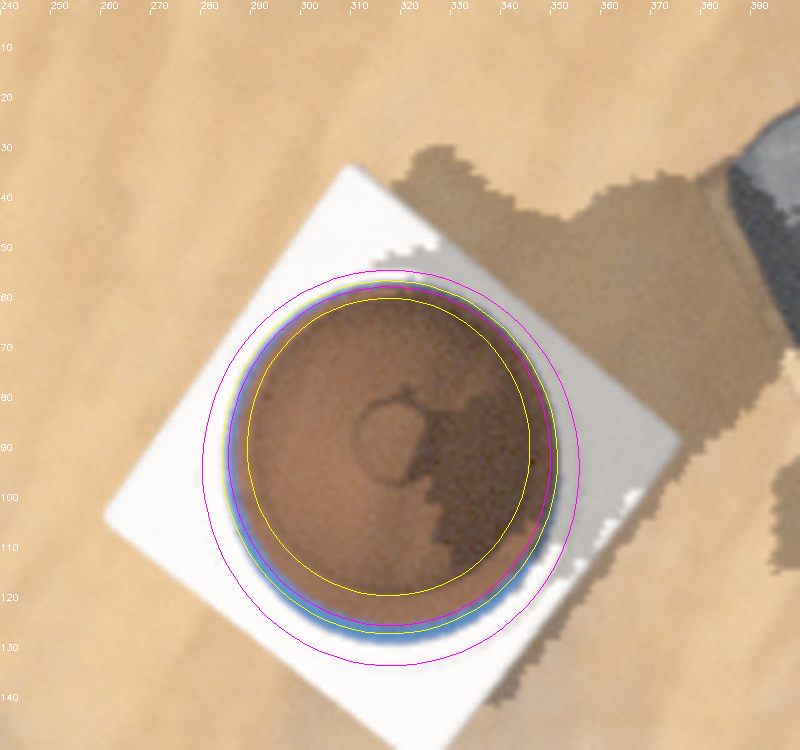

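View pics/s12.png

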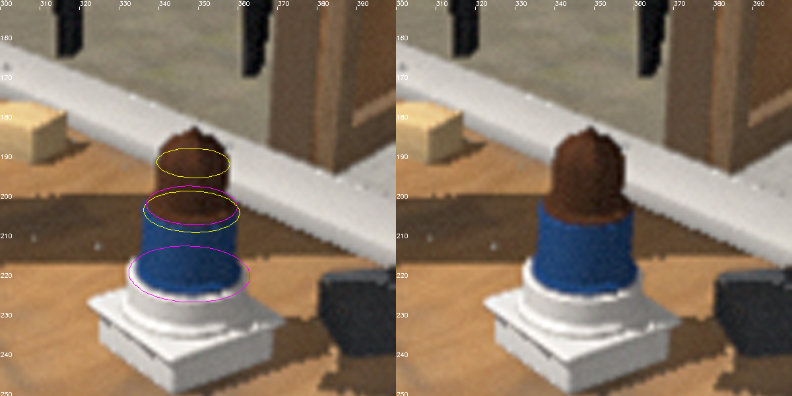

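Request:
{"api": "carry_out", "payload": {
  "series": [
    [0,-50,0,0,0,0,1],
    [-10,-100,0,0,0,0,1],
    [-10,-140,0,0,0,0,1],
    [-10,-140,0,0,0,0,1],
    [-10,-140,0,0,0,0,1]
  ]
}}

```text
time: 18.52
position: [0.3522, -0.313, 0.2186]
tool_rot: [0.98, 0.2, 0.005, 0.007]
ft_force: [0.6, 0.6, -0.1]
grip_width: 0.0873
```

Run:
```python
from h import *
for i in range(5): robot.camera("wrist")
c=robot.camera("wrist");q=[.4951,-.3996]
Y=(0,255,255);M=(255,0,255)
c["pixels"]=(255*(c["pixels"]/255.)**.5).astype(np.uint8)
D=[(circ(*q,.056,.032),M),(circ(*q,.095,.028),Y),(circ(*q,.097,.0265),M),(circ(*q,.126,.021),Y),(circ(*q,.144,.003),M)]
crop(c,410,20,570,160,5,"w13.png",D)
print(proj(c,[*q,.144]))
```

```text
[[520.294634    72.15508698]]
```

View pics/w13.png

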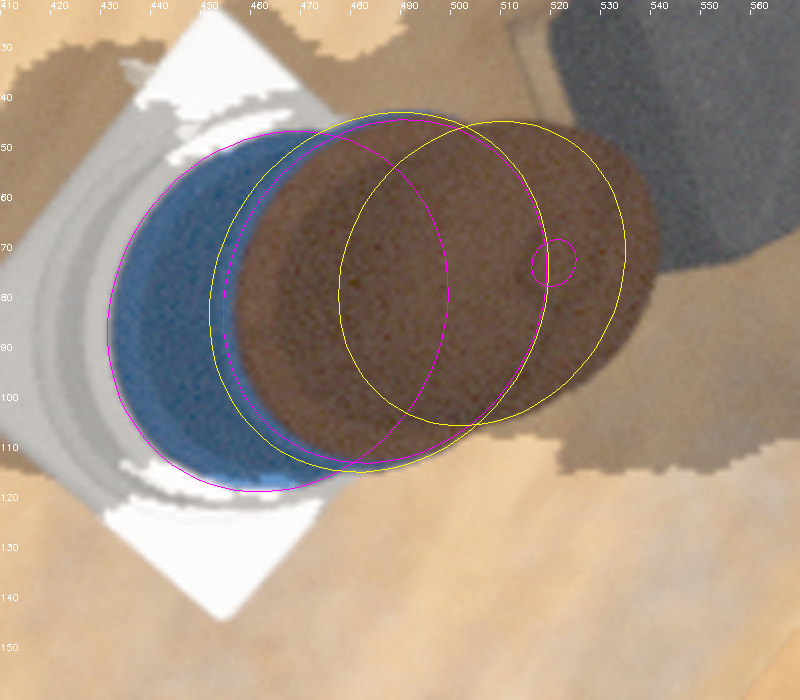

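The wrist's slanted view puts the acorn collar about 2 px off the overlay. I'll take a flatter look before handing in.

Request:
{"api": "carry_out", "payload": {
  "series": [
    [0,0,0,-9,0,0,1],
    [0,0,0,-18,0,0,1],
    [0,0,20,-27,0,0,1],
    [0,0,40,-35,0,0,1],
    [0,0,65,-40,0,0,1],
    [0,0,80,-40,0,0,1],
    [0,0,80,-40,0,0,1],
    [0,0,80,-40,0,0,1]
  ]
}}

```text
time: 19.82
position: [0.3803, -0.2442, 0.1664]
tool_rot: [0.945, 0.144, 0.034, 0.29]
ft_force: [2.4, 1.9, -1.9]
grip_width: 0.0871
```

Run:
```python
from h import *
for i in range(5): robot.camera("wrist")
c=robot.camera("wrist");q=[.4951,-.3996]
print(robot.get_obs()["position"],c["position"])
Y=(0,255,255);M=(255,0,255)
c["pixels"]=(255*(c["pixels"]/255.)**.5).astype(np.uint8)
crop(c,0,0,640,400,1,"w14.png")
u,v=proj(c,[*q,.1])[0].astype(int);print(u,v)
D=[(circ(*q,.054,.036),M),(circ(*q,.057,.032),Y),(circ(*q,.095,.028),Y),(circ(*q,.095,.0265),M),(circ(*q,.099,.0265),M)]
u0=max(0,min(u-65,510));v0=max(0,min(v-60,280))
crop(c,u0,v0,u0+130,v0+120,5,"w14c.png",D);crop(c,u0,v0,u0+130,v0+120,5,"w14d.png")
```

```text
[ 0.37896683 -0.23898186  0.16522758] [ 0.42480605 -0.12950076  0.29861017]
452 121
```

View pics/w14d.png

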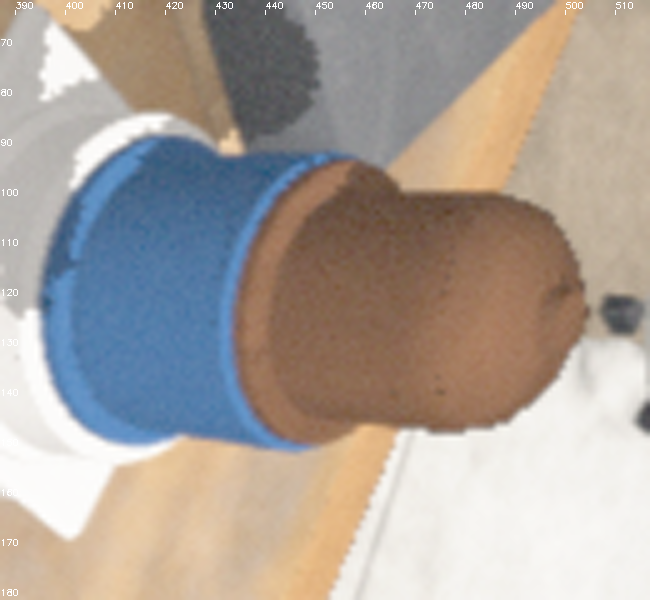

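View pics/w14c.png

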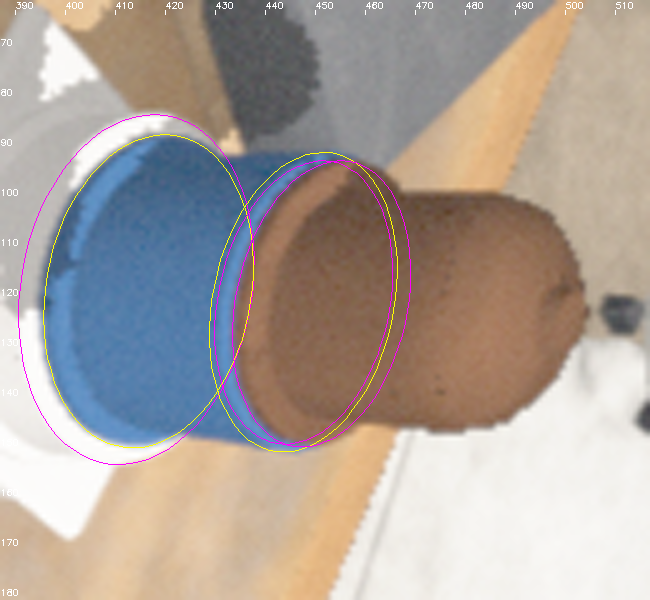

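Run:
```python
from h import *
shift([.4951,-.3996,.19])
```

```text
t 20.125 pos [ 0.379  -0.239   0.1652] gw 0.0869 F [ 0.7 -0.2  0.4] tilt x,y axes [[0.9512, 0.2694, 0.1506], [0.3076, -0.7879, -0.5335], [-0.0251, 0.5538, -0.8323]]
shift mm [ 60.4 171.5  82.6]
rot to vertical deg [33.64  1.4   0.42]
```

Request:
{"api": "carry_out", "payload": {
  "series": [
    [-1,15,-25,9,0,0,1],
    [-1.5,33,-50,18,0.5,0,0],
    [-1.5,33,-50,26,1,0,-1],
    [-1.5,33,-50,33.6,1.4,0.4,-1],
    [-1.5,33,-50,33.6,1.4,0.4,-1],
    [-1.5,33,-50,33.6,1.4,0.4,-1],
    [-1.5,33,-50,33.6,1.4,0.4,-1],
    [-1.5,33,-50,33.6,1.4,0.4,-1]
  ]
}}

```text
time: 21.12
position: [0.3772, -0.2392, 0.2248]
tool_rot: [0.988, 0.154, -0.001, 0.001]
ft_force: [0.2, 0.9, 0.1]
grip_width: 0.025
```

Run:
```python
from h import *
shift([.4951,-.3996,.19])
```

```text
t 21.125 pos [ 0.3772 -0.2392  0.2248] gw 0.025 F [0.2 0.9 0.1] tilt x,y axes [[0.9525, 0.3046, -0.0014], [0.3046, -0.9525, -0.0016], [-0.0018, 0.0011, -1.0]]
shift mm [ 63.5 188.6  34.9]
rot to vertical deg [0.06 0.11 0.  ]
```

Request:
{"api": "carry_out", "payload": {
  "series": [
    [20,55,0,0,0,0,-1],
    [40,110,0,0,0,0,-1],
    [55,160,0,0,0,0,-1],
    [63.5,188.5,10,0,0,0,-1],
    [63.5,188.5,35,0,0,0,-1],
    [63.5,188.5,60,0,0,0,-1],
    [63.5,188.5,65,0,0,0,-1],
    [63.5,188.5,65,0,0,0,-1]
  ]
}}

```text
time: 22.12
position: [0.4949, -0.3986, 0.1598]
tool_rot: [0.988, 0.154, -0.001, 0.001]
ft_force: [-0.2, 0.4, 0.1]
grip_width: 0.0002
```

Run:
```python
from h import *
for i in range(3): robot.camera("top")
shift([.4951,-.3996,.144])
s=robot.camera("scene");crop(s,290,130,410,260,5,"s15.png")
```

```text
t 22.275 pos [ 0.4956 -0.3998  0.1612] gw 0.0005 F [ 0.4 -0.3 -0.6] tilt x,y axes [[0.9524, 0.3049, -0.0], [0.3049, -0.9524, -0.0035], [-0.0011, 0.0034, -1.0]]
shift mm [-0.4 -0.4 17.2]
rot to vertical deg [0.19 0.06 0.  ]
```

View pics/s15.png

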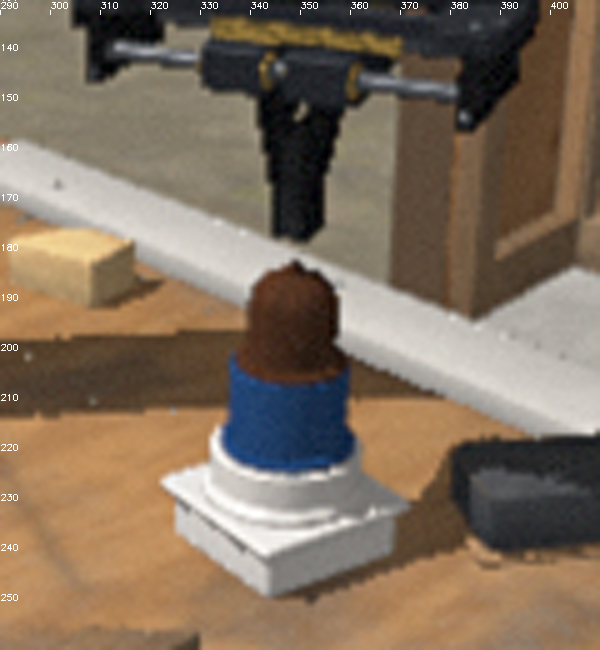

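Fingers are shut about 17 mm above the knob's nominal top. I'll lower them slowly to feel the height.

Request:
{"api": "carry_out", "payload": {
  "series": [
    [0,0,5,0,0,0,-1],
    [0,0,9,0,0,0,-1],
    [0,0,12,0,0,0,-1],
    [0,0,12.5,0,0,0,-1]
  ]
}}

```text
time: 22.82
position: [0.4953, -0.3998, 0.1482]
tool_rot: [0.988, 0.154, -0.001, 0.001]
ft_force: [-0.4, -0.1, 0.2]
grip_width: 0.0005
```

Request:
{"api": "carry_out", "payload": {
  "series": [
    [0,0,1,0,0,0,-1],
    [0,0,1,0,0,0,-1]
  ]
}}

```text
time: 23.08
position: [0.4953, -0.3997, 0.1471]
tool_rot: [0.988, 0.154, -0.001, 0.001]
ft_force: [0.0, 0.1, -1.0]
grip_width: 0.0002
```

Request:
{"api": "carry_out", "payload": {
  "series": [
    [0,0,1,0,0,0,-1],
    [0,0,1,0,0,0,-1]
  ]
}}

```text
time: 23.32
position: [0.4954, -0.3999, 0.1463]
tool_rot: [0.988, 0.154, -0.0, 0.001]
ft_force: [0.0, -0.6, 0.5]
grip_width: 0.0004
```

Request:
{"api": "carry_out", "payload": {
  "series": [
    [0,0,1,0,0,0,-1],
    [0,0,1,0,0,0,-1]
  ]
}}

```text
time: 23.58
position: [0.4955, -0.4, 0.1462]
tool_rot: [0.988, 0.154, -0.0, 0.002]
ft_force: [-1.6, 1.3, 5.2]
grip_width: 0.0006
```

Request:
{"api": "carry_out", "payload": {
  "series": [
    [0,0,1,0,0,0,-1],
    [0,0,1,0,0,0,-1]
  ]
}}

```text
time: 23.82
position: [0.4955, -0.4, 0.1462]
tool_rot: [0.988, 0.154, -0.0, 0.002]
ft_force: [-1.4, 0.7, 5.8]
grip_width: 0.0003
```

Request:
{"api": "carry_out", "payload": {
  "series": [
    [0,0,1.5,0,0,0,-1],
    [0,0,2,0,0,0,-1],
    [0,0,2,0,0,0,-1]
  ]
}}

```text
time: 24.2
position: [0.4956, -0.4001, 0.1461]
tool_rot: [0.988, 0.154, -0.0, 0.002]
ft_force: [-2.3, 2.2, 9.4]
grip_width: 0.0001
```

Request:
{"api": "carry_out", "payload": {
  "series": [
    [0,0,-10,0,0,0,-1],
    [0,0,-40,0,0,0,-1],
    [0,0,-80,0,0,0,-1],
    [-45,0,-80,0,0,0,-1],
    [-90,0,-75,0,0,0,-1],
    [-90,0,-75,0,0,0,-1],
    [-90,0,-75,0,0,0,-1],
    [-90,0,-75,0,0,0,-1]
  ]
}}

```text
time: 25.2
position: [0.4109, -0.427, 0.2213]
tool_rot: [0.988, 0.155, 0.0, 0.003]
ft_force: [-0.2, 0.1, 0.7]
grip_width: 0.0005
```

Run:
```python
from h import *
for i in range(3): robot.camera("top")
c=robot.camera("wrist");q=[.4951,-.3996]
Y=(0,255,255);M=(255,0,255)
c["pixels"]=(255*(c["pixels"]/255.)**.5).astype(np.uint8)
D=[(circ(*q,.054,.036),M),(circ(*q,.096,.028),Y),(circ(*q,.1,.0265),M)]
crop(c,240,0,400,150,5,"w16.png",D)
s=robot.camera("scene");crop(s,240,130,440,280,4,"s16.png")
```

```text
(no output)
```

View pics/w16.png

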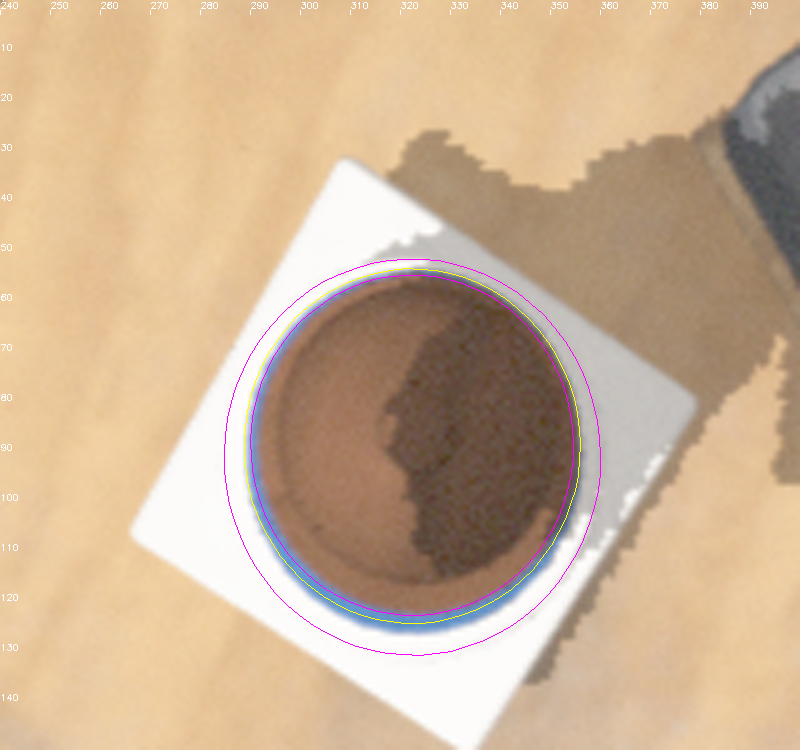

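View pics/s16.png

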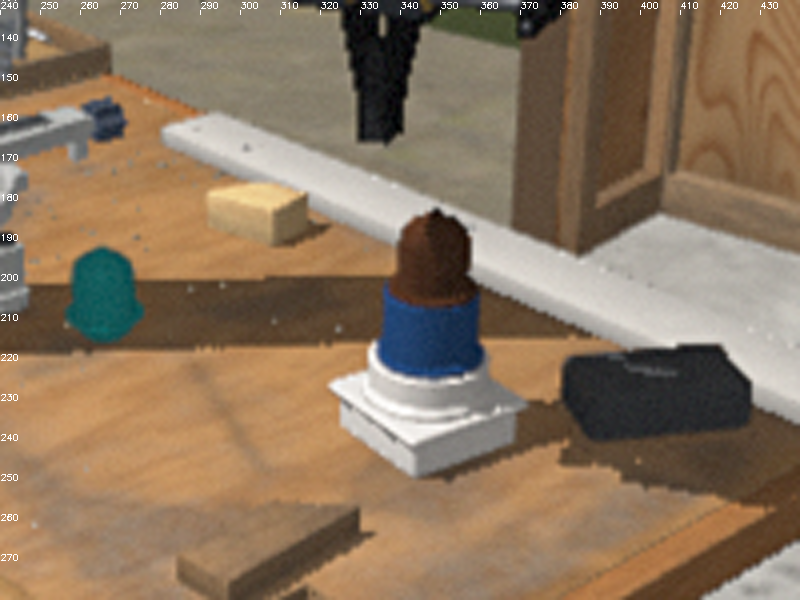

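```bash
python3 -c "
from rig import robot
print(robot.hand_in())"
```

```text
the job is handed in; nothing more can be done
None
```

I lowered the blue cup into the post's dish and the dark acorn into the cup's dish. Then I opened the gripper, moved clear and handed the job in at about 25 s. `hand_in` gave no verdict.

**Alignment:** In the last wrist and scene pictures the stack stands upright. The pieces are centred on each other to within about 1 mm. The gripper is clear of everything, and the bystanders and the turquoise look-alike look unmoved.

**One check disagreed:** The stack may sit about 2 mm higher than fully home.
- Touching the acorn's top with the closed fingers gave a height of 146.1 mm, against a nominal 144 mm. It did not sink under about 9 N.
- Both pieces also met their seats about 1.7 mm above the calculated height while I was lowering them.
- The slanted wrist views suggested the same, perhaps slightly more.

That is within the 3 mm allowed, but I could not tell whether it is a real gap or an error in the arm's height reading.

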